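# Clear the lid of the plaster scrap box and hold it open with its lever

## Task

Someone has left a plaster cast on the steel flap of the bench's scrap box: push it along, without picking it up, until it stands on the fixed shelf beside the flap, quite clear of the flap. Then press the long end of the lever all the way down so that its short end raises the heavy flap, and finish while still holding the lever down with the fingers, the flap fully up. Do not raise the flap by hand, and leave everything else where it is.

Things in the scene. Friction and masses are not known exactly. Their poses are not given: they have to be found in the camera images.
- scrap_box: Fixed beige scrap box: steel flap as lid, lever in front of it, level shelf beside it. Origin: on the bench under the lever's pivot. z up; +x from the pivot to the box (the long arm points to -x); +y from flap to shelf. In this frame, mm: closed flap x 50 to 215, y -79 to 79, top z 100. Pivot x 0, z 105, in a fork 48 wide, top z 116. All spans x -140 to 220, y -80 to 222, the lever's pad to x -223.
- shelf (a point): Centre of the shelf's top (the beige block beside the flap), which is level and fixed: 165 along the box's x, 137 along its y (box frame, mm: x 50 to 215, y 80 to 217, z 99; this point x 132, y 150). A rail 11 high runs along its outer edge (y 217 to 222).
- lever (a joint): Angle of the lever in rad: 0 at rest (long end up, its short toe lying under the flap), growing as the long end goes down; 0.5 is its end stop, fully pressed (0.42 and more counts). It takes 3 to 9 N at the pad; when let go, the flap's weight brings it back up.
- lever_pad (a point): Middle of the top of the pad at the lever's long end: a plate 60 long (along the lever), 50 wide, black rubber on top, 200 from the pivot. At rest about 160 over the bench, sloping up away from the pivot by 0.25 rad; fully pressed about 100 lower (61 over the bench), nearly straight below (within 4 mm), sloping 0.25 rad the other way. The bar is 24 wide.
- flap (a joint): Opening angle of the flap in rad, 0 closed; about 0.4 when the lever is fully pressed. Steel plate 165 x 157 x 9, some 1.8 kg, hinged along its edge farthest from the lever, moved by the lever's toe.
- flap_lip (a point): Middle of the flap's free edge (upper face), the edge nearest the lever's pivot; 100 over the bench when closed.
- cast: White plaster dental cast: round base 64 in diameter and 26 high, on it a horseshoe of teeth, 44 high in all, 0.17 kg, loose. Starts on the flap. Origin: centre of its underside, z up. It slides when pushed near its foot.
- wax_block: Pale yellow wax block 36 x 22 x 26 high, loose beside the lever, not to be moved; origin: centre of its underside.
- carver: Carving knife with black handle, about 150 long along its x, 14 thick, lying beside the lever, not to be moved; origin: under its middle.
- big_tooth: Plaster model tooth 26 in diameter, 31 high, standing beside the lever, not to be moved; origin: centre of its underside.
- bowl: Dark green mixing bowl, 130 in diameter, 70 high, not to be moved; origin: centre of its underside.
- jar: Jar 56 in diameter, 75 high, not to be moved; origin: centre of its underside.
- brush: Brush lying on the bench, not to be moved; origin: under it.

How it is judged:
By the outcome, as a careful person would: the job done as asked, in the order asked, and still so for the second after the job is handed in, while the arm keeps its last pose, push and grip.
It also fails if it takes over 48 s, if anything falls off the work surface, if the arm or the gripper's body presses on something with over 40 N, if the wrist force passes 120 N, or if a joint passes its speed limit or range.

## Robot

A 6-joint arm with a two-finger parallel gripper is mounted at the origin on the work surface. World frame = base frame: x ahead of the robot, y to its left, z up, the work surface at z = 0. Lengths are in mm, angles in rad, forces in N, time in s.
With the tool pointing down it reaches from about 275 to 750 mm from the base axis. Payload 10.2 kg.
Tool frame: the origin (TCP) lies on the front face of the gripper's body, between the roots of the fingers; the fingertips stand 73 mm ahead of it and the grasp point (between the pads) lies 54 mm ahead of it; z points along the fingers, y is the line along which they close (so a half turn about z gives the same grasp; the last joint's range is limited). The gripper opens to 85 mm and grips with 20 to 120 N. Pads are 22 mm wide; open, the fingers measure 114 mm over their backs; the gripper's body (76 mm by 85 mm) begins 54 mm behind the grasp point. The pads swing forward as they close: fully open they stand 13 mm farther back than shut.
Start: joints at [-1.431, 0.313, 1.498, -0, 1.331, -0.223], TCP at [186.307, -490.838, 303.894] pointing down, gripper open.
Joint ranges: [-2.94, 2.94], [-0.97, 2.17], [0.19, 2.56], [-1.23, 4.37], [0.02, 3.11], [-2.88, 2.88]. Speed limits (rad/s): [2.39, 2.39, 3.01, 3.14, 3.14, 3.14].

## Interface

Orientations are given as a unit quaternion [w, x, y, z].
In Python, from rig import * gives the robot as it stands.
- The arm moves only by the tool step_arm, never from a script. Its argument "plan" is a list of rows, each an object with "offset": the shift along the tool's x, y, z in cm, a list of three; "rot": the turn, a rotation vector about the tool's x, y, z in degrees, a list of three; "gripper": the finger opening in cm, from 0 to 8.54. In form: [{"offset": [x, y, z], "rot": [wx, wy, wz], "gripper": gripper}, ...]. A call has 1 to 12 rows; each row is the pose to reach, as a shift and turn from the pose commanded when the call began, along the tool's axes at that moment; what a row does not reach only later rows make up. A row lasts 1/10 s, in which the tool goes at most 50 mm and 8.59 degrees, less where a joint would pass 70% of its speed; a pose out of reach is approached as far as the arm can. A call with a gripper value outside its range is refused whole. The fingers move at their own pace and stop on an object; "squeeze" is the grip in N (left out, the last holds). Time passes only in rows, so rows that repeat a pose let the fingers close. It gives the time, the measured TCP pose, the force, the opening and the grip force at its end, in the units of the state.
- sense(): the state, without advancing time (a new reading comes with each control period).
- capture(name): name is "scene" or "side" or "wrist"; returns a dict with "color" (420x560x3 uint8, red, green, blue), "depth" (420x560 float32, mm along the optical axis (not along the pixel's ray), 0 where there is no reading), "vertical_fov" (degrees; the focal length in pixels is half the picture's height over the tangent of half this angle, whatever the lens; pixels are square), "cx", "cy" (the principal point, pixels), "rvec" (rotation vector, rad) and "tvec" (3), from world to camera coordinates, as OpenCV has them; the wrist camera has in their place "mount" (4x4, takes a point from camera to tool coordinates, whose origin is the TCP and whose axes are the flange's). Camera axes: x right, y down, z forward; pixel columns grow to the right and rows downward; lengths in mm; the calibration is good to about 2 mm. A picture is of the moment at which its call begins: read the wrist's pose just before it.
- finish_job(): hands the job in; it is judged then, once.
The state is a dict: "time_s": time; "joints": joint angles; "dq": joint speeds; "tau": joint torques, N m; "eef_pos": TCP position; "ee_rot": TCP orientation; "force": force on the tool from outside, world axes, zero at the start; "wrist_torque": the same for the moment, N m; "grip_width": opening from 0.0 (shut) to 1.0 (fully open); "grip_force": force on a finger pad.
Only numpy, scipy, OpenCV 4.12 (cv2) and the standard library are available. Lean on these libraries where they do the work, as an engineer would, in place of code of your own. Each camera call takes 0.05 s, during which the arm holds its last target. There are 200 camera calls.

## Working session

There is one attempt and no reset: what is moved stays moved. The work goes in short steps, Python scripts to look and compute and a tool call to move; the robot and the scene stay as the last step left them, time stands still between calls to the robot, and variables do not carry over. Pictures are saved under pics/ and viewed, at most 10 in all, crops included, and the job is handed in when it is done.

Besides the shell and the picture viewer there is one more tool, called after "Emit:" by a JSON object that holds its "op" and its "data". step_arm: Moves the arm, as the interface text tells. Its arguments: {"type":"object","properties":{"plan":{"type":"array"},"squeeze":{"type":"number"}},"required":["plan"]}

```bash
mkdir -p pics; cat > h.py <<'E'
from rig import *
import numpy as np, cv2
from scipy.spatial.transform import Rotation as R
def save(n,f):
    c=capture(n); np.savez('pics/'+f+'.npz',**{k:np.array(v) for k,v in c.items()})
    cv2.imwrite('pics/'+f+'.png',c['color'][:,:,::-1]); return c
def cloud(c):
    h,w=c['depth'].shape; f=h/2/np.tan(np.radians(c['vertical_fov'])/2)
    v,u=np.mgrid[:h,:w]; d=c['depth']
    P=np.stack([(u-c['cx'])/f*d,(v-c['cy'])/f*d,d],-1)
    Rm=R.from_rotvec(np.ravel(c['rvec'])).as_matrix()
    W=(P-np.ravel(c['tvec']))@Rm; W[d==0]=np.nan; return W
E
python3 - <<'E'
from h import *
a=save('scene','s0'); b=save('side','d0')
print(sense())
cv2.imwrite('pics/both.png',np.vstack([a['color'],b['color']])[:,:,::-1][:, :] if 0 else a['color'][:,:,::-1])
E
```

```text
{'time_s': 0.1, 'joints': array([-1.43139444e+00,  3.13392565e-01,  1.49837795e+00,  6.53076755e-05,
        1.33103743e+00, -2.23411354e-01]), 'dq': array([ 0.00058915, -0.00090076, -0.00253281,  0.00034298, -0.00109741,
        0.00054361]), 'tau': array([ 4.45351252e-03, -4.12897146e+01, -2.60145092e+01, -1.52545072e-04,
        3.01433603e-03,  4.02820977e-07]), 'eef_pos': array([ 186.29731256, -490.66641169,  303.38668024]), 'ee_rot': array([-6.05779012e-04,  9.83592113e-01,  1.80405611e-01,  5.72036271e-05]), 'force': array([-0.16412575, -0.34924739,  0.16155125]), 'wrist_torque': array([-0.01550599, -0.00344392, -0.00521589]), 'grip_force': 0.0, 'grip_width': 0.998060620471346}
```

View pics/s0.png

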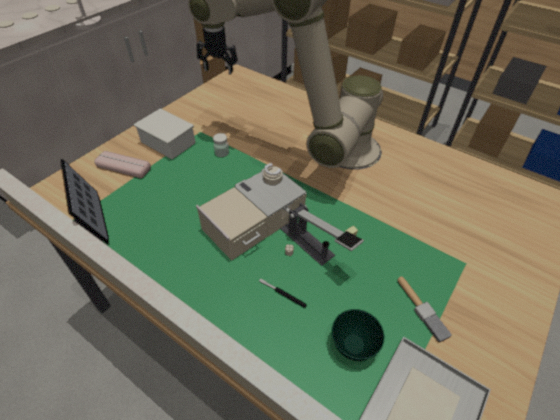

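View pics/d0.png

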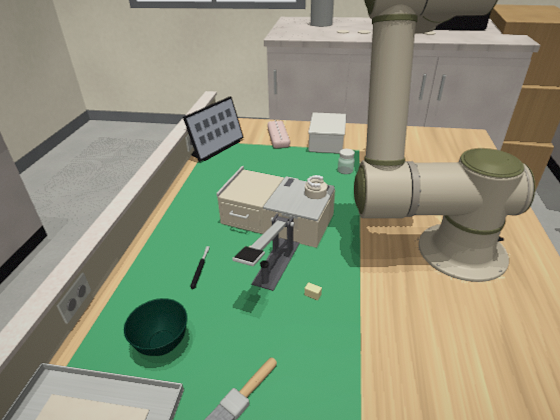

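The scene view shows the box top around (200–305, 170–245), the cast at (272,173) at the flap's robot-side corner, the shelf at (230,215) and the lever pad at (348,240). The side view agrees: cast (316,187), shelf (252,190), pad (250,255). Next I fit the frame from depth.

```bash
python3 - <<'E'
from h import *
C=[dict(np.load(f'pics/{n}.npz')) for n in('s0','d0')]
W=[cloud(c) for c in C]
for (i,u,v) in [(0,230,215),(0,272,173),(0,348,240),(0,352,232),(0,290,250),(0,265,205),(1,252,190),(1,316,187),(1,250,255),(1,313,291),(1,295,200)]: print(i,u,v,W[i][v,u].round())
roi=[(slice(160,260),slice(190,320)),(slice(165,245),slice(210,340))]
P=[];
for w,r in zip(W,roi):
    p=w[r].reshape(-1,3); P.append(p)
    q=p[(p[:,2]>92)&(p[:,2]<106)]
    print(len(q),cv2.minAreaRect(q[:,:2].astype(np.float32)), np.median(q[:,2]))
    k=p[(p[:,2]>118)&(p[:,2]<150)]; k=k
    print('cast?',len(k),np.median(k,0),k.min(0),k.max(0))
E
```

```text
0 230 215 [607. -86.  98.]
0 272 173 [412. -76. 129.]
0 348 240 [525. 260. 157.]
0 352 232 [389. 219.  24.]
0 290 250 [561. 102.  24.]
0 265 205 [514. -26. 100.]
1 252 190 [588. -69. 101.]
1 316 187 [403. -54. 137.]
1 250 255 [517. 267. 162.]
1 313 291 [383. 225.  26.]
1 295 200 [458. -36. 101.]
3589 ((526.1904907226562, -42.47413635253906), (242.95925903320312, 302.5223083496094), 76.88639068603516) 98.7959790825642
cast? 415 [427.93919768 -56.08751192 128.00899309] [ 288.40140767 -108.12997824  118.27722887] [513.3000554  164.5489461  146.00456403]
3340 ((523.5175170898438, -44.543121337890625), (241.34324645996094, 303.1402893066406), 76.08598327636719) 100.37577205040483
cast? 645 [432.5110441  -47.83305025 132.0811639 ] [ 373.04832193 -105.03696378  118.01482054] [520.72267109 216.57430699 149.47882036]
```

```bash
python3 - <<'E'
from h import *
C=[dict(np.load(f'pics/{n}.npz')) for n in('s0','d0')]
W=[cloud(c) for c in C]
roi=[(slice(160,260),slice(190,320)),(slice(165,245),slice(210,340))]
al=[]
for w,r in zip(W,roi):
    p=w[r].reshape(-1,3); al.append(p); yaw=-103.5; o=np.array([475,71.])
    for _ in range(4):
        a=np.radians(yaw); ex=np.array([np.cos(a),np.sin(a)]); ey=np.array([-ex[1],ex[0]])
        xb=(p[:,:2]-o)@ex; yb=(p[:,:2]-o)@ey
        q=p[(p[:,2]>93)&(p[:,2]<106)&(xb>40)&(xb<235)&(abs(yb-71)<170)]
        (c,s,t)=cv2.minAreaRect(q[:,:2].astype(np.float32))
        t=t+90*np.round((yaw-t)/90); yaw=t
        a=np.radians(yaw); ex=np.array([np.cos(a),np.sin(a)]); ey=np.array([-ex[1],ex[0]])
        X=(q[:,:2]@ex);Y=q[:,:2]@ey
        lo,hi=np.percentile(X,[.5,99.5]);l2,h2=np.percentile(Y,[.5,99.5])
        o=(( lo+hi)/2-132.5)*ex+((l2+h2)/2-70)*ey
    print(yaw,o,s,hi-lo,h2-l2)
    xb=(p[:,:2]-o)@ex; yb=(p[:,:2]-o)@ey
    m=(p[:,2]>107)&(p[:,2]<150)&(xb>50)&(yb<100); k=p[m];
    print('cast circ',len(k),cv2.minEnclosingCircle(k[:,:2].astype(np.float32)),'box',[np.percentile(v[m],[1,50,99]).round() for v in(xb,yb)])
w=np.vstack(al)
# lever pad: dark points
for c,ww in zip(C,W):
    z=ww[...,2]; g=c['color'].max(-1)
    m=(z>140)&(z<185)&(np.hypot(ww[...,0]-521,ww[...,1]-263)<60)
    q=ww[m]; print('pad',len(q),q.mean(0).round(),q.min(0).round(),q.max(0).round())
E
```

```text
-103.0772933959961 [482.00567952  70.73578451] (173.4306640625, 302.5273132324219) 166.63473926545018 297.9699991440128
cast circ 314 ((362.191650390625, -35.14704132080078), 94.06060028076172) box [array([ 92., 151., 187.]), array([-175.,  -32.,   -7.])]
-102.77340698242188 [476.34981449  72.06823189] (174.26220703125, 304.4848327636719) 167.81512210016126 296.2650140718776
cast circ 405 ((403.9293518066406, -77.27384185791016), 32.63927459716797) box [array([131., 146., 188.]), array([-68., -39.,  -9.])]
pad 404 [525. 254. 157.] [497. 203. 141.] [553. 294. 168.]
pad 489 [518. 259. 159.] [492. 204. 141.] [551. 294. 168.]
```

Emit:
{"op": "step_arm", "data": {"plan": [{"offset": [3, -3.4, 0], "rot": [0, 0, 4], "gripper": 4}, {"offset": [7, -7.5, 1], "rot": [0, 0, 9], "gripper": 4}, {"offset": [10.5, -11.5, 2], "rot": [0, 0, 14], "gripper": 4}, {"offset": [14, -15.5, 3], "rot": [0, 0, 19], "gripper": 4}, {"offset": [17.5, -19.5, 4], "rot": [0, 0, 24], "gripper": 4}, {"offset": [21, -23.5, 5], "rot": [0, 0, 29], "gripper": 4}, {"offset": [24.5, -27.5, 6], "rot": [0, 0, 34], "gripper": 4}, {"offset": [27.5, -31, 6], "rot": [0, 0, 33.8], "gripper": 4}, {"offset": [29.8, -33.4, 6], "rot": [0, 0, 33.8], "gripper": 4}, {"offset": [30.6, -34.2, 6], "rot": [0, 0, 33.8], "gripper": 4}, {"offset": [30.6, -34.2, 6], "rot": [0, 0, 33.8], "gripper": 4}, {"offset": [30.6, -34.2, 6], "rot": [0, 0, 33.8], "gripper": 4}]}}

```text
time_s: 1.3
eef_pos: [350.9, -62.6, 243.8]
ee_rot: [0.0, 0.994, -0.113, -0.0]
force: [0.5, 0.1, -0.4]
grip_width: 0.469
grip_force: 0.0
```

```bash
python3 - <<'E'
from h import *
s=sense(); print(s['time_s'],s['eef_pos'],s['ee_rot'],s['joints'],s['grip_width'])
np.savez('pics/w0s.npz',p=s['eef_pos'],q=s['ee_rot'])
w=save('wrist','w0'); d=save('side','d1')
c=cv2.resize(d['color'][130:310,180:400],None,fx=2.6,fy=2.6,interpolation=2)
v=np.zeros((max(420,c.shape[0]),1,3),np.uint8)
cv2.imwrite('pics/d1c.png',c[:,:,::-1])
E
```

```text
1.3 [350.91994555 -62.59849621 243.79979407] [ 5.18896729e-05  9.93616758e-01 -1.12808265e-01 -1.75309335e-04] [-5.08750870e-01 -9.36218052e-04  2.03848873e+00 -2.58529193e-04
  1.10432367e+00  1.28825958e+00] 0.4687177414246596
```

View pics/w0.png

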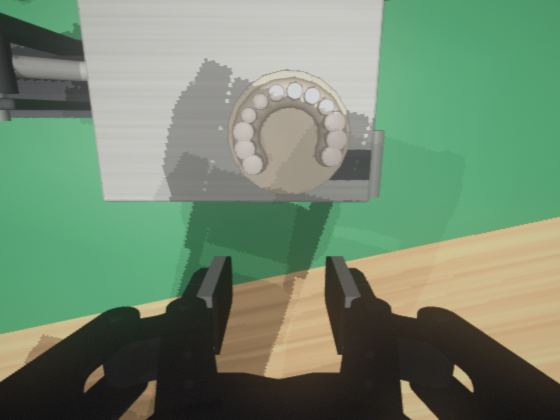

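View pics/d1c.png

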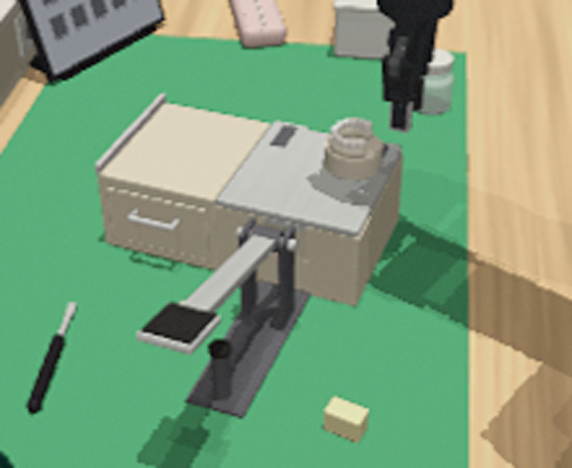

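The wrist view shows the cast at (289,132), fingers symmetric about column 280, and a dark hinge leaf at (350,165) plus a barrel at (377,165). The side crop shows the second leaf at crop (283,135), near the shelf seam. Next I measure the leaves and the cast accurately.

```bash
cat >> h.py <<'E'
YAW=-103.
def tobox(W,o=(479,71)):
    a=np.radians(YAW); ex=np.array([np.cos(a),np.sin(a)]); ey=np.array([-ex[1],ex[0]])
    d=W[...,:2]-np.array(o); return np.stack([d@ex,d@ey,W[...,2]],-1)
def wcloud(c,p,q):
    h,w=c['depth'].shape; f=h/2/np.tan(np.radians(c['vertical_fov'])/2)
    v,u=np.mgrid[:h,:w]; d=c['depth']
    P=np.stack([(u-c['cx'])/f*d,(v-c['cy'])/f*d,d],-1)
    M=c['mount']; T=P@M[:3,:3].T+M[:3,3]
    W=R.from_quat(q,scalar_first=True).apply(T.reshape(-1,3)).reshape(h,w,3)+p; W[d==0]=np.nan; return W
E
python3 - <<'E'
from h import *
c=dict(np.load('pics/w0.npz'));s=np.load('pics/w0s.npz')
B=tobox(wcloud(c,s['p'],s['q']))
for n,(u,v) in dict(tl=(80,3),bl=(105,200),br=(368,199),tr=(381,3),leaf=(356,165),leafR=(366,180),flapnear=(356,120),barrel=(377,165),castL=(231,140),castR=(348,140),castB=(289,192),castT=(289,71),flap=(150,80)).items(): print(n,B[v,u].round(1))
z=B[...,2];m=(z>112)&(z<160)&(B[...,1]>-85)&(B[...,0]>90)&(B[...,0]<200)
print(cv2.minEnclosingCircle(B[m][:,:2].astype(np.float32)))
m=(z>120)&(z<130)&(B[...,1]>-85)&(B[...,0]>90)&(B[...,0]<200)
print(cv2.minEnclosingCircle(B[m][:,:2].astype(np.float32)), np.median(z[60:120,120:200]))
B=tobox(cloud(dict(np.load('pics/d1.npz'))))
for u,v in [(289,182),(287,184),(285,181),(283,188),(278,195)]: print(B[v,u].round(1))
E
```

```text
tl [ 53.5  28.3 100.5]
bl [ 52.6 -80.3 100.1]
br [215.2 -79.5  99.9]
tr [214.5  28.4 100.6]
leaf [206.2 -58.2 101.5]
leafR [213.1 -67.5 100.3]
flapnear [204.9 -32.2 100. ]
barrel [218.9 -58.3 100.9]
castL [135.3 -41.6 127. ]
castR [196.  -41.7 125.6]
castB [165.5 -68.9 127.7]
castT [164.9  -8.3 127.2]
flap [ 87.3 -10.4 100.5]
((165.0182647705078, -39.07990264892578), 31.897546768188477)
((165.0182647705078, -39.07990264892578), 31.897546768188477) nan
[187.5  51.7 102.5]
[174.1  52.9 103.3]
[188.8  64.9 102.4]
[155.2  58.2  99.6]
[117.   58.5  99.1]
```

Emit:
{"op": "step_arm", "data": {"plan": [{"offset": [0, 0.7, 2], "rot": [0, 0, 0], "gripper": 4}, {"offset": [0, 0.7, 4], "rot": [0, 0, 0], "gripper": 4}, {"offset": [0, 0.7, 5.6], "rot": [0, 0, 0], "gripper": 4}, {"offset": [0, 0.7, 6.4], "rot": [0, 0, 0], "gripper": 4}, {"offset": [0, 0.7, 6.4], "rot": [0, 0, 0], "gripper": 4}, {"offset": [0.8, 0.7, 6.4], "rot": [0, 0, 0], "gripper": 4}, {"offset": [1.6, 0.7, 6.4], "rot": [0, 0, 0], "gripper": 4}, {"offset": [2.2, 0.6, 6.4], "rot": [0, 0, 0], "gripper": 4}, {"offset": [2.8, 0.3, 6.4], "rot": [0, 0, 0], "gripper": 4}, {"offset": [3.4, 0, 6.4], "rot": [0, 0, 0], "gripper": 4}, {"offset": [4, -0.3, 6.4], "rot": [0, 0, 0], "gripper": 4}, {"offset": [4, -0.3, 6.4], "rot": [0, 0, 0], "gripper": 4}]}}

```text
time_s: 2.6
eef_pos: [391.4, -68.4, 179.9]
ee_rot: [-0.0, 0.994, -0.113, 0.0]
force: [-0.3, 0.2, -0.2]
grip_width: 0.468
grip_force: 0.0
```

```bash
cat > chk.py <<'E'
from h import *
import sys
s=sense(); n=sys.argv[1]
w=save('wrist',n)
B=tobox(wcloud(w,s['eef_pos'],s['ee_rot'])); z=B[...,2]
t=tobox(s['eef_pos']); print('tcp',t.round(1),s['force'].round(1),s['time_s'])
v=np.mgrid[:420,:560][0]
m=(z>115)&(z<150)&(B[...,1]>t[1]+12)&(B[...,1]<t[1]+130)&(abs(B[...,0]-t[0])<60)&(v<250)
print(m.sum(),cv2.minEnclosingCircle(B[m][:,:2].astype(np.float32)),np.percentile(z[m],[2,50,98]).round(1))
E
python3 chk.py w1
```

```text
tcp [155.5 -54.  179.9] [-0.3  0.2 -0.2] 2.6
20141 ((156.18617248535156, -17.80004119873047), 31.80988121032715) [125.6 134.9 145.6]
```

View pics/w1.png

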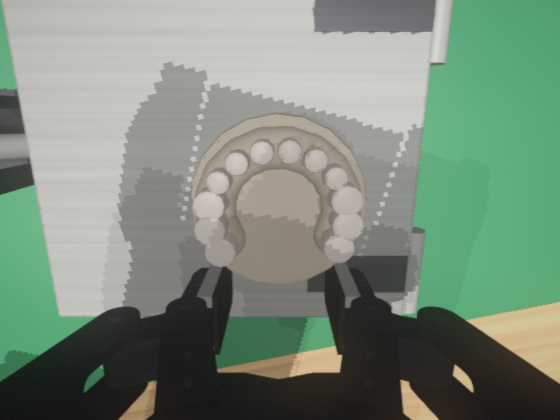

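The cast sits centred in the fork (279,200), and the far leaf is at (315–435, 0–30). I'll keep pushing, steering past the leaf.

Emit:
{"op": "step_arm", "data": {"plan": [{"offset": [0.8, -0.4, 0], "rot": [0, 0, 0], "gripper": 4}, {"offset": [1.8, -0.9, 0], "rot": [0, 0, 0], "gripper": 4}, {"offset": [2.8, -1.4, 0], "rot": [0, 0, 0], "gripper": 4}, {"offset": [3.8, -1.9, 0], "rot": [0, 0, 0], "gripper": 4}, {"offset": [5.2, -2, 0], "rot": [0, 0, 0], "gripper": 4}, {"offset": [6.6, -2, 0], "rot": [0, 0, 0], "gripper": 4}, {"offset": [8, -2, 0], "rot": [0, 0, 0], "gripper": 4}, {"offset": [9.4, -2, 0], "rot": [0, 0, 0], "gripper": 4}, {"offset": [10.4, -2, 0], "rot": [0, 0, 0], "gripper": 4}, {"offset": [11.2, -2, 0], "rot": [0, 0, 0], "gripper": 4}, {"offset": [11.8, -2, 0], "rot": [0, 0, 0], "gripper": 4}, {"offset": [12, -2, 0], "rot": [0, 0, 0], "gripper": 4}]}}

```text
time_s: 3.85
eef_pos: [512.5, -76.2, 179.8]
ee_rot: [-0.0, 0.994, -0.113, 0.0]
force: [-1.7, 1.2, -0.9]
grip_width: 0.468
grip_force: 0.5
```

```bash
python3 chk.py w2
```

```text
tcp [135.8  65.7 179.8] [-1.7  1.2 -0.9] 3.85
19947 ((136.8128204345703, 101.17998504638672), 31.743192672729492) [124.9 134.2 145.1]
```

Crossing went well, so 49 mm more, then back off and lift.

Emit:
{"op": "step_arm", "data": {"plan": [{"offset": [0.8, 0, 0], "rot": [0, 0, 0], "gripper": 4}, {"offset": [1.8, 0, 0], "rot": [0, 0, 0], "gripper": 4}, {"offset": [2.8, 0, 0], "rot": [0, 0, 0], "gripper": 4}, {"offset": [3.8, 0, 0], "rot": [0, 0, 0], "gripper": 4}, {"offset": [4.5, 0, 0], "rot": [0, 0, 0], "gripper": 4}, {"offset": [4.9, 0, 0], "rot": [0, 0, 0], "gripper": 4}, {"offset": [4.9, 0, 0], "rot": [0, 0, 0], "gripper": 4}, {"offset": [4, 0, 0], "rot": [0, 0, 0], "gripper": 4}, {"offset": [2.5, 0, 0], "rot": [0, 0, 0], "gripper": 4}, {"offset": [1, 0, -1], "rot": [0, 0, 0], "gripper": 4}, {"offset": [-1, 0, -4], "rot": [0, 0, 0], "gripper": 4}, {"offset": [-2, 0, -8], "rot": [0, 0, 0], "gripper": 2}]}}

```text
time_s: 5.1
eef_pos: [490.2, -70.8, 259.5]
ee_rot: [-0.001, 0.994, -0.113, -0.002]
force: [0.2, 0.1, 0.1]
grip_width: 0.31
grip_force: 0.0
```

```bash
python3 chk.py w3; python3 - <<'E'
from h import *
s=sense(); print(s['eef_pos'],s['ee_rot'],s['joints'])
d=save('side','d3')
cv2.imwrite('pics/d3c.png',cv2.resize(d['color'][130:310,180:400],None,fx=2.6,fy=2.6,interpolation=2)[:,:,::-1])
B=tobox(cloud(d)); z=B[...,2]; g=d['color'].max(-1)
m=(z>140)&(z<180)&(B[...,0]<-160)&(abs(B[...,1])<50)&(g<70)
q=B[m];print(len(q),cv2.minAreaRect(q[:,:2].astype(np.float32)),q[:,2].mean())
B=tobox(cloud(dict(np.load('pics/s0.npz')))); z=B[...,2]; g=np.load('pics/s0.npz')['color'].max(-1)
m=(z>140)&(z<180)&(B[...,0]<-160)&(abs(B[...,1])<50)&(g<70)
q=B[m];print(len(q),cv2.minAreaRect(q[:,:2].astype(np.float32)),q[:,2].mean())
E
```

```text
tcp [135.7  42.8 259.5] [0.2 0.1 0.1] 5.1
9737 ((136.81146240234375, 149.33836364746094), 31.879985809326172) [124.3 126.4 144.7]
[491.5948613  -71.20545889 266.99194054] [ 0.00105334  0.99357881 -0.1130762   0.00371553] [-3.80145153e-01  2.80880304e-01  1.64096173e+00 -7.77249278e-05
  1.21202704e+00  1.41731701e+00]
246 ((-195.15574645996094, -1.1820144653320312), (50.5226936340332, 42.477718353271484), 2.1349265575408936) 160.9952548164009
206 ((-193.68202209472656, -1.4001617431640625), (47.0097770690918, 49.0699462890625), 88.03246307373047) 159.30606989623968
```

View pics/d3c.png

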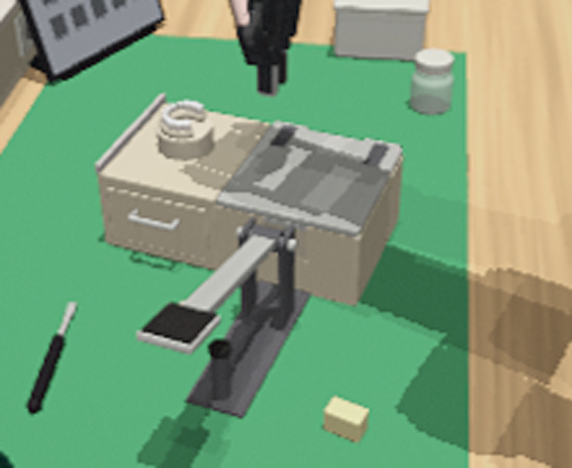

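The cast stands on the shelf at crop (185,130), well clear of the flap, and the pad is at (180,323). Now over the pad with fingers shut.

Emit:
{"op": "step_arm", "data": {"plan": [{"offset": [-0.5, -2.5, 0], "rot": [0, 0, 0], "gripper": 0}, {"offset": [-1, -6, 0], "rot": [0, 0, 0], "gripper": 0}, {"offset": [-1.5, -10, 0], "rot": [0, 0, 0], "gripper": 0}, {"offset": [-2, -14, 0], "rot": [0, 0, 0], "gripper": 0}, {"offset": [-2.5, -18, 0], "rot": [0, 0, 0], "gripper": 0}, {"offset": [-3, -22, 0], "rot": [0, 0, 0], "gripper": 0}, {"offset": [-3.5, -26, 0], "rot": [0, 0, 0], "gripper": 0}, {"offset": [-4, -29.5, 0], "rot": [0, 0, 0], "gripper": 0}, {"offset": [-4.5, -32, 0], "rot": [0, 0, 0], "gripper": 0}, {"offset": [-4.7, -33.1, 0], "rot": [0, 0, 0], "gripper": 0}, {"offset": [-4.7, -33.1, 0], "rot": [0, 0, 0], "gripper": 0}, {"offset": [-4.7, -33.1, 0], "rot": [0, 0, 0], "gripper": 0}]}}

```text
time_s: 6.4
eef_pos: [521.3, 260.5, 259.7]
ee_rot: [0.0, 0.994, -0.114, -0.0]
force: [0.2, -0.8, 0.2]
grip_width: 0.003
grip_force: 0.0
```

```bash
python3 - <<'E'
from h import *
s=sense(); print(s['eef_pos'],tobox(s['eef_pos']),s['ee_rot'],s['grip_width'],s['joints'][5])
d=save('side','d4'); w=save('wrist','w4')
a=cv2.resize(d['color'][150:310,180:340],(560,560))[70:490]
cv2.imwrite('pics/m4.png',cv2.resize(np.hstack([a,w['color']]),(800,300))[:,:,::-1])
E
```

```text
[521.28188888 260.48136953 259.65250549] [-194.13632979   -1.42582704  259.65250549] [ 2.39327912e-04  9.93528549e-01 -1.13582288e-01 -1.72026662e-04] 0.002887753409574219 2.0611264680557873
```

View pics/m4.png

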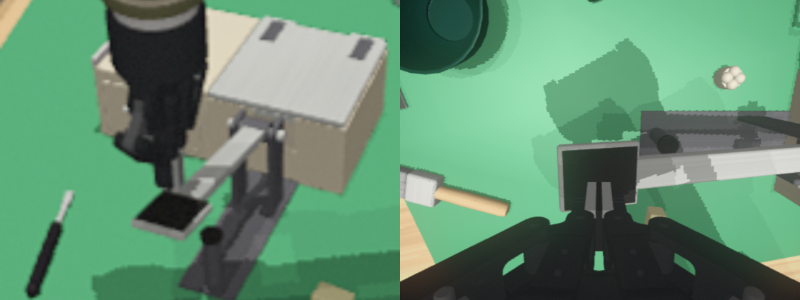

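The fingers (wrist half, 598,195) are centred over the pad (558–638). I'll press down.

Emit:
{"op": "step_arm", "data": {"plan": [{"offset": [0, 0, 1], "rot": [0, 0, 0], "gripper": 0}, {"offset": [0, 0, 2], "rot": [0, 0, 0], "gripper": 0}, {"offset": [0, 0, 2.8], "rot": [0, 0, 0], "gripper": 0}, {"offset": [0, 0, 3.6], "rot": [0, 0, 0], "gripper": 0}, {"offset": [0, 0, 4.6], "rot": [0, 0, 0], "gripper": 0}, {"offset": [0, 0, 5.6], "rot": [0, 0, 0], "gripper": 0}, {"offset": [0, 0, 6.6], "rot": [0, 0, 0], "gripper": 0}, {"offset": [0, 0, 7.6], "rot": [0, 0, 0], "gripper": 0}, {"offset": [0, 0, 8.6], "rot": [0, 0, 0], "gripper": 0}, {"offset": [0, 0, 9.6], "rot": [0, 0, 0], "gripper": 0}, {"offset": [0, 0, 10.6], "rot": [0, 0, 0], "gripper": 0}, {"offset": [0, 0, 11.2], "rot": [0, 0, 0], "gripper": 0}]}}

```text
time_s: 7.7
eef_pos: [521.6, 260.9, 147.5]
ee_rot: [0.0, 0.994, -0.113, 0.0]
force: [0.0, -2.9, 6.2]
grip_width: -0.002
grip_force: 3.3
```

Emit:
{"op": "step_arm", "data": {"plan": [{"offset": [0, 0, 0.4], "rot": [0, 0, 0], "gripper": 0}, {"offset": [0, 0, 0.7], "rot": [0, 0, 0], "gripper": 0}, {"offset": [0, 0, 0.9], "rot": [0, 0, 0], "gripper": 0}, {"offset": [0, 0, 1.1], "rot": [0, 0, 0], "gripper": 0}, {"offset": [0, 0, 1.1], "rot": [0, 0, 0], "gripper": 0}]}}

```text
time_s: 8.2
eef_pos: [521.6, 261.1, 136.8]
ee_rot: [0.0, 0.994, -0.113, 0.0]
force: [-0.2, -2.3, 5.4]
grip_width: 0.001
grip_force: 2.2
```

Emit:
{"op": "step_arm", "data": {"plan": [{"offset": [0, 0, 0.1], "rot": [0, 0, 0], "gripper": 0}, {"offset": [0, 0, 0.2], "rot": [0, 0, 0], "gripper": 0}, {"offset": [0, 0, 0.3], "rot": [0, 0, 0], "gripper": 0}, {"offset": [0, 0, 0.3], "rot": [0, 0, 0], "gripper": 0}]}}

```text
time_s: 8.6
eef_pos: [521.7, 261.1, 135.1]
ee_rot: [0.0, 0.994, -0.113, 0.001]
force: [-3.6, -4.8, 15.1]
grip_width: 0.003
grip_force: 6.8
```

```bash
python3 - <<'E'
from h import *
s=sense(); print(s['eef_pos'],s['force'])
d=save('side','d5'); a=save('scene','s5')
for c in(d,a):
    B=tobox(cloud(c)); m=(abs(B[...,1])<60)&(B[...,0]>60)&(B[...,0]<205)&(B[...,2]>90)&(B[...,2]<190)
    q=B[m]; k=np.polyfit(q[:,0],q[:,2],1); print(len(q),k,np.arctan(k[0]))
cv2.imwrite('pics/m5.png',np.hstack([cv2.resize(d['color'][150:310,180:340],(400,400)),cv2.resize(a['color'][140:280,190:380],(400,400))])[:,:,::-1])
E
```

```text
[521.69815204 261.0804947  135.13535204] [-3.57369588 -4.81225866 15.10430243]
132 [ -0.18874006 152.37327152] -0.18654562630833738
905 [ -0.35847197 179.62334046] -0.3442022052323353
```

View pics/m5.png

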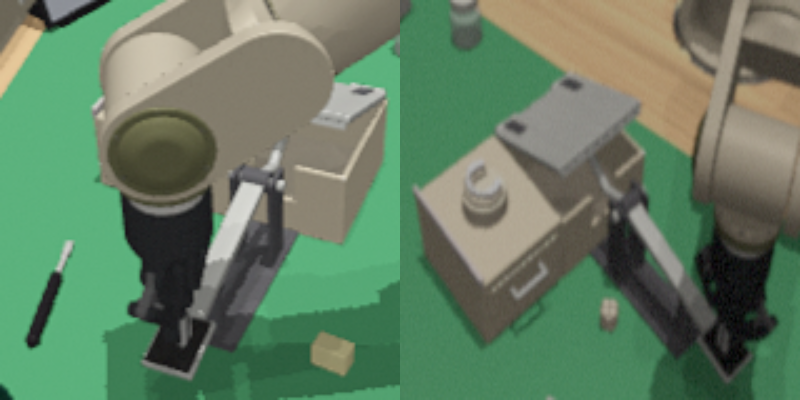

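The flap is up (right half, 575,120), the cast is on the shelf (485,185), and the end stop is reached: force has jumped from 5 to 15 N. I'll settle briefly, then hand in.

Emit:
{"op": "step_arm", "data": {"plan": [{"offset": [0, 0, 0], "rot": [0, 0, 0], "gripper": 0}, {"offset": [0, 0, 0], "rot": [0, 0, 0], "gripper": 0}, {"offset": [0, 0, 0], "rot": [0, 0, 0], "gripper": 0}, {"offset": [0, 0, 0], "rot": [0, 0, 0], "gripper": 0}]}}

```text
time_s: 9.1
eef_pos: [521.7, 261.1, 135.1]
ee_rot: [0.0, 0.994, -0.113, 0.001]
force: [-4.1, -3.9, 15.2]
grip_width: 0.001
grip_force: 6.9
```

```bash
python3 -c "
from h import *
s=sense(); print(s['eef_pos'],s['force']); print(finish_job())"
```

```text
[521.67453438 261.0747114  135.14370051] [-4.14121957 -3.89630852 15.17646398]
the job is handed in; nothing more can be done
None
```

The job is handed in at about 9 s: the cast was pushed onto the shelf, about 37 mm clear of the flap, and the fingers hold the lever against its end stop with about 15 N, the flap raised.

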